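Line up the filter holder's cover with a drift pin and fit its tie bolts

TASK

The cover of the stainless filter holder lies slightly turned, so its three bolt holes do not line up with those of the base. Work the tapered drift pin down through one of the holes until its collar sits on the cover, feeling your way and pressing no harder than a firm hand, so that the pin and not the gripper turns the cover into line. Then, leaving the pin fully home, put the two knob-headed bolts through the other holes until their knobs sit flat on the cover, without disturbing the things standing around.

Things in the scene. Friction and masses are not known exactly. Their poses are not given: they have to be found in the camera images.
- stand: Three-legged ring stand, fixed, that carries the stainless filter holder (does not move either): a base flange with a cover on it, discs 160 mm across. Origin on the bench under the ring's centre, z up. Faces above the bench: base 80 mm (12 mm thick), cover 90 mm (10 mm thick). Hub on the cover 52 mm across, hose barb to 46 mm above the cover; vent plug 34 mm from the centre, 15 mm tall.
- hole0 (a point): Where bolt hole 0 of the base would be with the holder square in its stand, at cover height (90 mm), 63 mm from the stand's centre; holes are 120 degrees apart. The holder was set in the ring by hand: the true holes lie up to 9.5 mm round the circle from here, either way (all three alike), and up to 1.2 mm sideways. Holes in base and cover: round, 12.6 mm across, right through; 50 mm free below.
- hole1 (a point): Where bolt hole 1 of the base would be with the holder square in its stand, at cover height (90 mm), 63 mm from the stand's centre; holes are 120 degrees apart. The holder was set in the ring by hand: the true holes lie up to 9.5 mm round the circle from here, either way (all three alike), and up to 1.2 mm sideways. Holes in base and cover: round, 12.6 mm across, right through; 50 mm free below.
- hole2 (a point): Where bolt hole 2 of the base would be with the holder square in its stand, at cover height (90 mm), 63 mm from the stand's centre; holes are 120 degrees apart. The holder was set in the ring by hand: the true holes lie up to 9.5 mm round the circle from here, either way (all three alike), and up to 1.2 mm sideways. Holes in base and cover: round, 12.6 mm across, right through; 50 mm free below.
- hub (a point): Top of the hose barb in the cover's middle, 136 mm above the bench (within 1.2 mm). The cover can only turn about the vertical through here, against O-ring friction (about 8 N sideways at a hole), and stays put. At first it is anticlockwise of true from above: each cover hole 4 to 6 mm past its base hole. A point that misses the cover hole stops at 90 mm; one that enters it but misses the base hole, at 80 mm.
- drift_grip (a point): The drift pin (dark steel, 160 g), by a point on its axis in the middle of its handle, 30 mm above the underside of its collar: square handle 18 x 18 mm (flats along its x and y), reaching 60 mm over the collar's underside; collar 24 mm across, 6 mm thick. z along the pin, up. At the start the pin stands point down in the rack, its collar resting on the rack's top plate.
- drift_shoulder (a point): Point on the drift pin's axis at the underside of its collar. Below it the pin is plain, 11.4 mm across, for 24 mm, then tapers evenly over 35 mm down to 5.6 mm at a blunt, rounded point.
- drift_tip (a point): The drift pin's point: 60 mm below the underside of its collar, on the axis.
- bolt1_grip (a point): Tie bolt 1 (stainless, 90 g), by the centre of its knurled knob: knob 22 mm across and 32 mm tall, this point 16 mm above its flat underside. z along the bolt, up. At the start it stands in the rack, knob up, the knob's underside on the rack's top plate.
- bolt2_grip (a point): Tie bolt 2 (stainless, 90 g), by the centre of its knurled knob: knob 22 mm across and 32 mm tall, this point 16 mm above its flat underside. z along the bolt, up. At the start it stands in the rack, knob up, the knob's underside on the rack's top plate.
- bolt1_shoulder (a point): Point on the axis of tie bolt 1 at the flat underside of its knob. Below it the shank is 10 mm across and 40 mm long, its last 5 mm chamfered to 6 mm. The bolts are smooth here and drop in: nuts go on from below later.
- bolt2_shoulder (a point): Point on the axis of tie bolt 2 at the flat underside of its knob. Below it the shank is 10 mm across and 40 mm long, its last 5 mm chamfered to 6 mm. The bolts are smooth here and drop in: nuts go on from below later.
- rack: White plastic test-tube rack, 196 mm long (its x), 72 mm deep (its y), top plate 76 mm above the bench, fixed to the bench. Origin under its centre. The drift pin and the two bolts stand in three of its 14 mm holes, along its middle row: at x = -63, 0 and +63 mm, in any order.
- reagent_bottle: Bystander: white plastic reagent bottle, 88 mm across, 167 mm tall, loose. Origin under its centre.
- tip_box: Bystander: blue pipette-tip box, 122 x 84 x 70 mm, loose. Origin under its centre.
- timer: Bystander: small grey bench timer lying flat, 62 x 78 x 24 mm, loose. Origin under its centre.
- nut_dish: Bystander: shallow glass dish with three nuts, 92 mm across, 16 mm tall, loose. Origin under its centre.
Mind the look-alikes: they are no part of the job. Of the things that look like the stand, the smallest one is meant.

How it is judged:
On the way, in this order (a step that is already met when the one before it is completed fails the run):
1. the drift pin is fully home through one pair of holes, its collar on the cover (z of drift_shoulder in the frame of stand between 0.085 and 0.092 m and horizontal distance between drift_shoulder and stand between 0.057 and 0.069 m and angle between drift_shoulder's own z axis and vertical below 0.06 rad), for 0.2 s.
2. with the pin still home, the first tie bolt is seated in another hole (all of step 1 and ((z of bolt1_shoulder in the frame of stand between 0.085 and 0.092 m and horizontal distance between bolt1_shoulder and stand between 0.057 and 0.069 m and angle between bolt1_shoulder's own z axis and vertical below 0.06 rad) or (z of bolt2_shoulder in the frame of stand between 0.085 and 0.092 m and horizontal distance between bolt2_shoulder and stand between 0.057 and 0.069 m and angle between bolt2_shoulder's own z axis and vertical below 0.06 rad))), for 0.2 s.
At the end, for the whole second after the job is handed in: The drift pin and both tie bolts stand upright (within 0.06 rad) in the holes, one in each: the underside of the collar or knob not more than 2 mm above the cover's face, its axis 63 mm from the stand's centre within 6 mm; all at rest (all of step 1 and z of bolt1_shoulder in the frame of stand between 0.085 and 0.092 m and horizontal distance between bolt1_shoulder and stand between 0.057 and 0.069 m and angle between each of bolt1_shoulder, bolt2_shoulder's own z axis and vertical below 0.06 rad and z of bolt2_shoulder in the frame of stand between 0.085 and 0.092 m and horizontal distance between bolt2_shoulder and stand between 0.057 and 0.069 m and linear speed of each of drift, bolt1, bolt2 below 0.02 m/s); the robot touches nothing.
It fails at once if the drift pin was forced: it pressed on the cover or the base with more than 40 N (contact force between drift and holder above 40 N).
It fails at once if a bolt was forced or dropped hard on the cover or the base (more than 40 N) (contact force between any of bolt1, bolt2 and holder above 40 N).
It fails at once if the gripper itself pushed or turned the cover (fingers on it with more than 5 N) (contact force between the fingers and holder above 5 N).
It fails at once if a bystander was disturbed (moved more than 30 mm) (distance of any of reagent_bottle, tip_box, timer, nut_dish from where it was at the start of the episode above 0.03 m).
It also fails if it takes over 72 s, if anything falls off the work surface, if the arm or the gripper's body presses on something with over 40 N, if the wrist force passes 120 N, or if a joint passes its speed limit or range.

ROBOT

A 6-joint arm with a two-finger parallel gripper is mounted at the origin on the work surface. World frame = base frame: x ahead of the robot, y to its left, z up, the work surface at z = 0. Lengths are in m, angles in rad, forces in N, time in s.
With the tool pointing down it reaches from about 0.35 to 0.775 m from the base axis. Payload 5.5 kg.
Tool frame: the origin (TCP) lies midway between the tips of the shut fingers; the grasp point (between the pads) lies 19 mm behind it; z points along the fingers, y is the line along which they close (so a half turn about z gives the same grasp; the last joint's range is limited). The gripper opens to 85 mm and grips with 20 to 120 N. Pads are 22 mm wide; open, the fingers measure 114 mm over their backs; the gripper's body (76 mm by 85 mm) begins 54 mm behind the grasp point. The pads swing forward as they close: fully open they stand 13 mm farther back than shut.
Start: joints at [1.176, 0.313, 0.046, 1.304, 0, 1.431], TCP at [0.145, 0.556, 0.231] pointing down, gripper open.
Joint ranges: [-2.76, 2.76], [-0.86, 1.69], [-1.03, 1.26], [-2.2, 2.34], [-1.47, 1.5], [-3.14, 3.14]. Speed limits (rad/s): [2.57, 2.57, 3.14, 3.14, 3.14, 3.14].

INTERFACE

Orientations are given as a 3x3 rotation matrix whose columns are the frame's x, y, z axes.
In Python, from bench import manip, eyes gives the robot as it stands. The module is installed in compiled form; this text tells all that it offers.
- The arm moves only by the tool arm_command, never from a script. Its argument "series" is text: rows parted by semicolons, each of 7 numbers parted by spaces: the turn, a rotation vector about the tool's x, y, z in degrees, then the shift along the tool's x, y, z in cm, then the opening, from 0 (shut) to 1 (fully open). In form: ax ay az tx ty tz jaw; .... A call has 1 to 12 rows; each row shifts and turns the commanded pose from where the row before left it, along the tool's axes as they then stand; what a row does not reach is not made up. A row lasts 1/12 s, in which the tool goes at most 41.7 mm and 7.16 degrees, less where a joint would pass 70% of its speed; a pose out of reach is approached as far as the arm can. A call with a gripper value outside its range is refused whole. The fingers move at their own pace and stop on an object; "newtons" is the grip in N (left out, the last holds). Time passes only in rows, so rows that do not move let the fingers close. It gives the time, the measured TCP pose, the force, the opening and the grip force at its end, in the units of the state.
- manip.observe(): the state, without advancing time (a new reading comes with each control period).
- eyes.capture(name): name is "scene" or "top"; returns the picture (480x640x3 uint8, red, green, blue); there is no depth.
- eyes.camera_model(name): a dict with "fov_y" (degrees; the focal length in pixels is half the picture's height over the tangent of half this angle, whatever the lens; pixels are square), "cx", "cy" (the principal point, pixels), "camera_from_world" (4x4, takes a point from world to camera coordinates). Camera axes: x right, y up, looking along -z (the intrinsics and any distortion apply to the point x, -y, -z); pixel columns grow to the right and rows downward; lengths in m; the calibration is good to about 2 mm. A picture is of the moment at which its call begins. camera_model takes no time and is no camera call.
- manip.finish_job(): hands the job in; it is judged then, once.
The state is a dict: "time_s": time; "joints": joint angles; "qvel": joint speeds; "effort": joint torques, N m; "eef_pos": TCP position; "eef_rot": TCP orientation; "wrist_force": force on the tool from outside, world axes, zero at the start; "ft_torque": the same for the moment, N m; "opening": finger opening in m; "grasp_force": force on a finger pad.
Only numpy, scipy, OpenCV 4.12 (cv2) and the standard library are available. Lean on these libraries where they do the work, as an engineer would, in place of code of your own. Each camera call takes 0.05 s, during which the arm holds its last target. There are 200 camera calls.

## Working session

There is one attempt and no reset: what is moved stays moved. The work goes in short steps, Python scripts to look and compute and a tool call to move; the robot and the scene stay as the last step left them, time stands still between calls to the robot, and variables do not carry over. Pictures are saved under pics/ and viewed, at most 13 in all, crops included, and the job is handed in when it is done.

Besides the shell and the picture viewer there is one more tool, called after "Emit:" in YAML: its name, and indented under it one key for each argument. arm_command: Moves the arm, as the interface text tells. Its arguments: {"type":"object","properties":{"series":{"type":"string"},"newtons":{"type":"number"}},"required":["series"]}

```bash
mkdir -p pics
python3 - <<'E'
from bench import manip, eyes
import cv2, json
for n in("scene","top"):
    im=eyes.capture(n); cv2.imwrite(f"pics/{n}0.png",im[:,:,::-1])
    m=eyes.camera_model(n); print(n,m)
s=manip.observe(); print(s)
E
```

```text
scene {'fov_y': 52.994002433427084, 'cx': 311.75896380802624, 'cy': 238.43537378257352, 'camera_from_world': array([[-0.36527204,  0.93070187, -0.01924476,  0.1771779 ],
       [-0.6681693 , -0.2477295 ,  0.70155533,  0.2644397 ],
       [ 0.64817137,  0.26911731,  0.71235508, -1.37396734],
       [ 0.        ,  0.        ,  0.        ,  1.        ]])}
top {'fov_y': 49.97755562759109, 'cx': 314.92635811052645, 'cy': 236.57629342830933, 'camera_from_world': array([[ 1.56652741e-02, -9.99875271e-01, -2.01032129e-03,
        -1.47126082e-03],
       [ 9.98957102e-01,  1.55645876e-02,  4.29237973e-02,
        -5.02258613e-01],
       [-4.28871537e-02, -2.68063778e-03,  9.99076327e-01,
        -1.47283346e+00],
       [ 0.00000000e+00,  0.00000000e+00,  0.00000000e+00,
         1.00000000e+00]])}
{'time_s': 0.1, 'joints': array([1.17640407e+00, 3.13930097e-01, 4.51171901e-02, 1.30358958e+00,
       8.04254530e-06, 1.43118816e+00]), 'qvel': array([ 0.00097026, -0.00106326,  0.00282522,  0.00148657, -0.00233578,
       -0.00093334]), 'effort': array([ 3.51764444e-03, -4.81724989e+01,  2.99245459e+01,  1.27591172e-02,
       -5.27369048e-05,  1.26639350e-05]), 'eef_pos': array([0.14476248, 0.55602625, 0.23050536]), 'eef_rot': array([[-9.67717660e-01,  2.52035991e-01, -6.24589026e-04],
       [ 2.52036659e-01,  9.67716556e-01, -1.47976869e-03],
       [ 2.31470172e-04, -1.58941763e-03, -9.99998710e-01]]), 'wrist_force': array([ 0.26248449, -0.4339458 , -0.11656716]), 'ft_torque': array([-0.00143399, -0.02579727,  0.02211263]), 'grasp_force': 0.0, 'opening': 0.08575856719712302}
```

View pics/scene0.png

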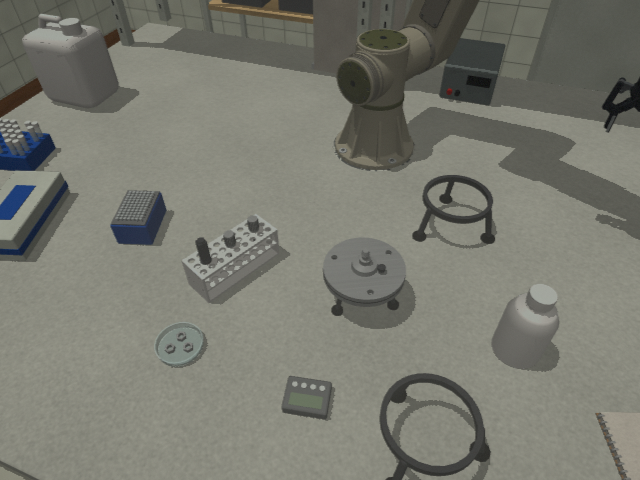

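View pics/top0.png

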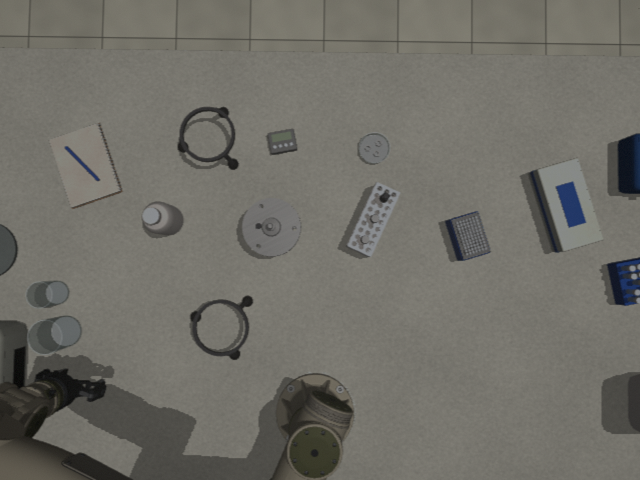

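The scene view shows three ring stands: A at (365,270), B at (457,200) and C at (433,425). B and C are empty. A carries the filter holder and looks the smallest, so A is the one meant. The dark drift pin is at (203,250) and the bolts are at (229,238) and (252,224). In the top view the holder is at (270,227), the pin at (384,196), and the bolts at (374,217) and (366,238). I'll confirm with one enlarged crop and some measurements.

```bash
cat > h.py <<'E'
import numpy as np, cv2
from bench import manip, eyes
M={n:eyes.camera_model(n) for n in("scene","top")}
def ray(n,u,v):
    m=M[n];f=240/np.tan(np.radians(m["fov_y"]/2));T=m["camera_from_world"]
    R=T[:3,:3];d=R.T@np.array([(u-m["cx"])/f,-(v-m["cy"])/f,-1.]);return -R.T@T[:3,3],d
def onz(n,u,v,z):
    o,d=ray(n,u,v);return o+d*(z-o[2])/d[2]
def proj(n,p):
    m=M[n];f=240/np.tan(np.radians(m["fov_y"]/2));c=(m["camera_from_world"]@np.append(p,1))[:3]
    return m["cx"]-f*c[0]/c[2],m["cy"]+f*c[1]/c[2]
def grab(n,k):
    return np.mean([eyes.capture(n).astype(float) for _ in range(k)],0).astype(np.uint8)[:,:,::-1].copy()
E
python3 - <<'E'
from h import *
t=grab("top",4);s=grab("scene",4);cv2.imwrite("pics/t.png",t);cv2.imwrite("pics/s.png",s)
def cr(im,x,y,w,h):return cv2.resize(im[y:y+h,x:x+w],(400,300),interpolation=cv2.INTER_CUBIC)
a=np.vstack([np.hstack([cr(t,226,195,92,69),cr(t,325,180,100,75)]),np.hstack([cr(s,315,228,100,75),cr(s,180,208,108,81)])])
cv2.imwrite("pics/crops.png",a)
E
```

```text
(no output)
```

View pics/crops.png

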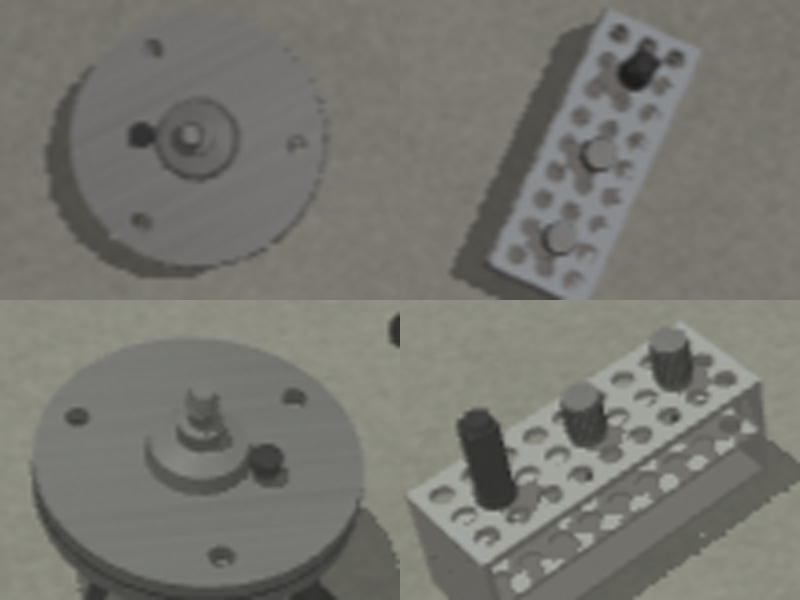

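The crop confirms it. The holder has holes at about (261,206), (294,227) and (259,246) in the top view, and (334,257), (388,252) and (370,292) in the scene view. The dark square handle is the drift, and the two round knobs are the bolts.

Run:
```python
from h import *
np.set_printoptions(precision=4,suppress=True)
t=cv2.imread("pics/t.png");s=cv2.imread("pics/s.png")
I={"top":t,"scene":s}
# cover disc by ellipse through hole/outline; holes by dark-weighted centroid
H={"top":[(261,205.5),(294,227),(258.5,245.5)],"scene":[(388,252),(334,257),(370.3,292)]}
for n in H:
    g=cv2.cvtColor(I[n],cv2.COLOR_BGR2GRAY).astype(float)
    P=[]
    for u,v in H[n]:
        x,y=int(round(u)),int(round(v));k=5
        w=g[y-k:y+k+1,x-k:x+k+1];bg=np.median(w);d=np.abs(w-bg);d[d<8]=0
        yy,xx=np.mgrid[y-k:y+k+1,x-k:x+k+1]
        cu,cv_=(d*xx).sum()/d.sum(),(d*yy).sum()/d.sum()
        P.append(onz(n,cu,cv_,.09)[:2])
        print(n,(u,v),round(cu,2),round(cv_,2),P[-1],(d>0).sum())
    P=np.array(P);c=P.mean(0);q=P-c
    print("centre",c,"r",np.linalg.norm(q,axis=1),"ang",np.degrees(np.arctan2(q[:,1],q[:,0])))
# rack plate
for n in I:
    x,y,w,h={"top":(325,178,100,82),"scene":(175,200,115,105)}[n]
    c=I[n][y:y+h,x:x+w];g=c.min(2)
    th=np.percentile(g,97)*.8;m=(g>th).astype(np.uint8)
    m=cv2.morphologyEx(m,cv2.MORPH_CLOSE,np.ones((9,9)))
    cs=max(cv2.findContours(m,0,2)[0],key=cv2.contourArea)[:,0]+[x,y]
    W=np.array([onz(n,a,b,.076)[:2] for a,b in cs])*1000
    r=cv2.minAreaRect(W.astype(np.float32));print(n,"rack",th,r)
K={"top":[((384,196),.136),((374.5,217.5),.108),((366,239),.108)]}
def cb(cx,cy,x0,y0,s):return (cx+.5)/s-.5+x0,(cy+.5)/s-.5+y0
for nm,(a,b),z in [("drift",(643,60),.136),("bm",(601,153),.108),("bb",(562,236),.108)]:
    u,v=cb(a-400,b,325,180,4);print(nm,"top",onz("top",u,v,z))
for nm,(a,b),z in [("drift",(479,418),.136),("bm",(584,398),.108),("bb",(669,341),.108)]:
    u,v=cb(a-400,b-300,180,208,400/108);print(nm,"scene",onz("scene",u,v,z))
u,v=cb(193,134,226,195,4.348);print("hub top",onz("top",u,v,.136))
u,v=cb(203,393-300,315,228,4);print("hub sc",onz("scene",u,v,.136))
```

```text
top (261, 205.5) 261.09 205.51 [0.5816 0.1547] 20
top (294, 227) 293.75 227.55 [0.5226 0.0644] 17
top (258.5, 245.5) 257.26 246.2 [0.4701 0.1629] 22
centre [0.5248 0.1273] r [0.0631 0.063  0.0652] ang [ 25.7391 -91.9749 146.9207]
scene (388, 252) 388.18 251.79 [0.4708 0.1603] 28
scene (334, 257) 333.83 256.88 [0.5216 0.0632] 29
scene (370.3, 292) 369.77 291.44 [0.58   0.1546] 33
centre [0.5241 0.126 ] r [0.0634 0.0629 0.0628] ang [147.3245 -92.305   27.1097]
top rack 108.80000000000001 ((552.236083984375, -157.7261505126953), (223.97703552246094, 274.009521484375), 0.8794559836387634)
scene rack 125.60000000000001 ((559.9939575195312, -160.66525268554688), (308.788818359375, 262.25030517578125), 23.329954147338867)
drift top [ 0.6109 -0.1786  0.136 ]
bm top [ 0.551  -0.1547  0.108 ]
bb top [ 0.4946 -0.129   0.108 ]
drift scene [ 0.6081 -0.1792  0.136 ]
bm scene [ 0.5522 -0.1517  0.108 ]
bb scene [ 0.4947 -0.1282  0.108 ]
hub top [0.5244 0.1251 0.136 ]
hub sc [0.5264 0.1269 0.136 ]
```

```bash
cat >> h.py <<'E'
def to(p,yaw):
    """turn about tool z (deg) first, then shift (cm) along tool axes after the turn; yaw = direction of tool y, deg"""
    s=manip.observe();R=s["eef_rot"];cur=np.degrees(np.arctan2(R[1,1],R[0,1]))
    dz=-((yaw-cur+90)%180-90);a=np.radians(cur-dz)
    y=np.array([np.cos(a),np.sin(a),0]);z=np.array([0,0,-1.]);x=np.cross(y,z)
    e=np.array(p)-s["eef_pos"];print("t",round(s["time_s"],2),"turn z %.2f"%dz,"shift cm",np.round([e@x*100,e@y*100,e@z*100],2),"tilt",np.round(R[:2,2],4),"q6 %.2f"%s["joints"][5],"F",np.round(s["wrist_force"],1),"open %.1f"%(s["opening"]*1000),"grip %.0f"%s["grasp_force"])
E
python3 - <<'E'
from h import *
t=cv2.imread("pics/t.png");s=cv2.imread("pics/s.png")
f=lambda im,x,y:cv2.resize(np.clip(im[y:y+30,x:x+26].astype(float)*1.8,0,255).astype(np.uint8),(390,450),interpolation=cv2.INTER_CUBIC)
cv2.imwrite("pics/dr.png",np.hstack([f(t,371,182),f(s,190,232)]))
to((.6096,-.1788,.20),66.3)
E
```

```text
t 0.5 turn z 9.10 shift cm [-72.1  -48.65   3.13] tilt [0.     0.0001] q6 1.43 F [-0.6 -0.5 -0.2] open 85.2 grip 0
```

View pics/dr.png

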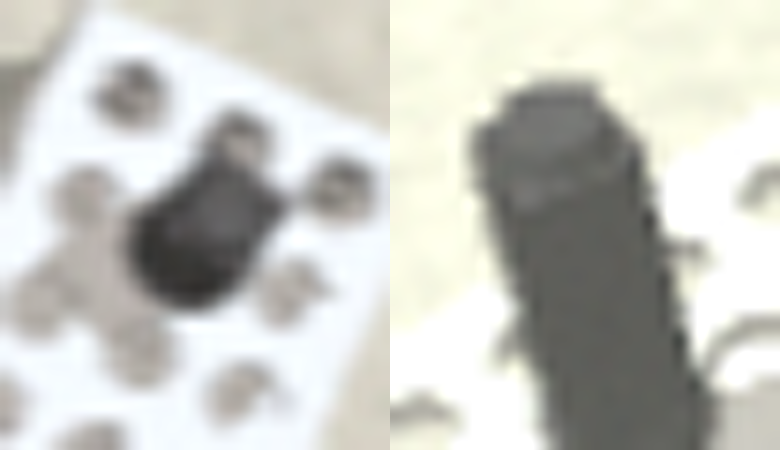

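The handle's flats lie at about 52° (mod 90). I'll turn to that yaw and travel over to the pin.

Emit:
arm_command:
  series: "0 0 5.85 0 0 0 1;0 0 5.85 0 0 0 1;0 0 5.85 0 0 0 1;0 0 5.85 0 0 0 1;0 0 0 -3.4 -1.2 0 1;0 0 0 -3.4 -1.2 0 1;0 0 0 -3.4 -1.2 0 1;0 0 0 -3.4 -1.2 0 1;0 0 0 -3.4 -1.2 0 1;0 0 0 -3.4 -1.2 0 1;0 0 0 -3.4 -1.2 0 1;0 0 0 -3.4 -1.2 0 1"
  newtons: 60

```text
time_s: 1.5
eef_pos: [0.3007, 0.3119, 0.2316]
eef_rot: [[-0.788, 0.615, 0.001], [0.615, 0.788, 0.001], [-0.0, 0.001, -1.0]]
wrist_force: [0.6, 0.1, 0.6]
opening: 0.0853
grasp_force: 0.0
```

Emit:
arm_command:
  series: "0 0 0 -3.4 -1.2 0 1;0 0 0 -3.4 -1.2 0 1;0 0 0 -3.4 -1.2 0 1;0 0 0 -3.4 -1.2 0 1;0 0 0 -3.4 -1.2 0 1;0 0 0 -3.4 -1.2 0 1;0 0 0 -3.4 -1.2 0 1;0 0 0 -3.4 -1.2 0 1;0 0 0 -3.4 -1.2 0 1;0 0 0 -3.4 -1.2 0 1;0 0 0 -3.4 -1.2 0 1;0 0 0 -3.4 -1.2 0 1"

```text
time_s: 2.5
eef_pos: [0.5338, -0.0531, 0.2314]
eef_rot: [[-0.788, 0.616, 0.001], [0.616, 0.788, 0.0], [-0.0, 0.0, -1.0]]
wrist_force: [-0.2, 0.1, 0.0]
opening: 0.0855
grasp_force: 0.0
```

```bash
python3 -c "
from h import *
to((.6096,-.1788,.089),52)"
```

```text
t 2.5 turn z -0.02 shift cm [-13.71  -5.24  14.24] tilt [0.0006 0.0001] q6 0.41 F [-0.2  0.1  0. ] open 85.5 grip 0
```

Emit:
arm_command:
  series: "0 0 0 -3.45 -1.3 0 1;0 0 0 -3.45 -1.3 0 1;0 0 0 -3.45 -1.3 0 1;0 0 0 -3.4 -1.35 0 1;0 0 0 0 0 2 1;0 0 0 0 0 3 1;0 0 0 0 0 3 1;0 0 0 0 0 3 1;0 0 0 0 0 2 1;0 0 0 0 0 1.2 1;0 0 0 0 0 0 1;0 0 0 0 0 0 0"

```text
time_s: 3.5
eef_pos: [0.6086, -0.1771, 0.0887]
eef_rot: [[-0.788, 0.616, -0.002], [0.616, 0.788, 0.001], [0.002, -0.0, -1.0]]
wrist_force: [0.1, -0.3, -0.4]
opening: 0.0756
grasp_force: 0.0
```

Emit:
arm_command:
  series: "0 0 0 0 0 0 0;0 0 0 0 0 0 0;0 0 0 0 0 0 0;0 0 0 0 0 0 0;0 0 0 0 0 0 0;0 0 0 0 0 0 0;0 0 0 0 0 0 0;0 0 0 0 0 0 0"

```text
time_s: 4.17
eef_pos: [0.609, -0.1783, 0.0903]
eef_rot: [[-0.788, 0.616, 0.0], [0.616, 0.788, -0.002], [-0.001, -0.001, -1.0]]
wrist_force: [-3.7, -3.2, 6.4]
opening: 0.0175
grasp_force: 58.8
```

Emit:
arm_command:
  series: "0 0 0 0 0 -1 0;0 0 0 0 0 -2 0;0 0 0 0 0 -3 0;0 0 0 0 0 -3 0;0 0 0 0 0 -3 0;0 0 0 0 0 -2.5 0;0 0 0 0 0 0 0;0 0 0 0 0 0 0"

```text
time_s: 4.83
eef_pos: [0.6102, -0.1771, 0.2362]
eef_rot: [[-0.788, 0.615, 0.004], [0.615, 0.788, -0.0], [-0.003, 0.002, -1.0]]
wrist_force: [0.1, 0.7, -2.5]
opening: 0.0173
grasp_force: 59.4
```

Run:
```python
from h import *
c=np.array([.5245,.1265])
for k in(0,120,240):
    a=np.radians(25+k);p=c+.063*np.array([np.cos(a),np.sin(a)])
    print(k,p);to((*p,.2),25+k+90)
t=grab("top",2);s=grab("scene",2)
cv2.imwrite("pics/s1.png",s);cv2.imwrite("pics/t1.png",t)
p=manip.observe()["eef_pos"];u,v=map(int,proj("scene",p));print(u,v)
cv2.imwrite("pics/held.png",cv2.resize(s[v-35:v+55,u-45:u+45],(600,600),interpolation=cv2.INTER_CUBIC))
```

```text
0 [0.58159739 0.15312495]
t 4.83 turn z -62.97 shift cm [-11.36  31.14   3.62] tilt [ 0.0039 -0.0003] q6 0.25 F [ 0.1  0.7 -2.5] open 17.3 grip 59
120 [0.47289342 0.16263532]
t 4.83 turn z -2.97 shift cm [30.74 19.96  3.62] tilt [ 0.0039 -0.0003] q6 0.25 F [ 0.1  0.7 -2.5] open 17.3 grip 59
240 [0.51900919 0.06373973]
t 4.83 turn z 57.03 shift cm [ 23.2  -11.19   3.62] tilt [ 0.0039 -0.0003] q6 0.25 F [ 0.1  0.7 -2.5] open 17.3 grip 59
192 202
```

View pics/held.png

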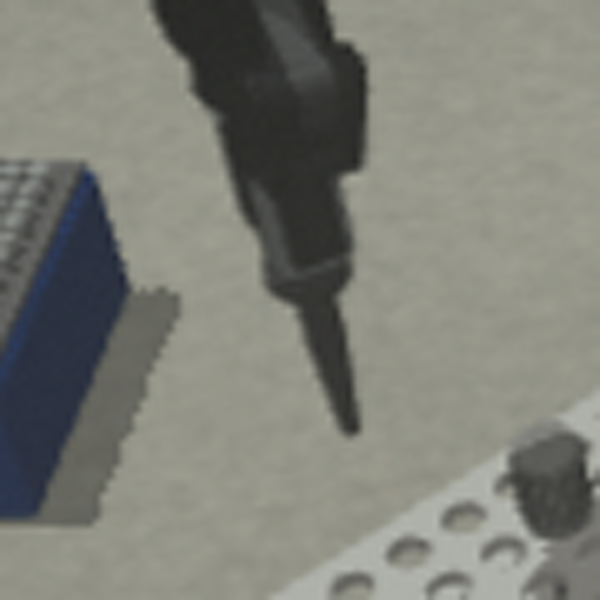

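The pin is held, with its tip at crop (350,432) and its collar underside near (308,290). I'll check tilt and offset by comparing these with the projected tool axis.

Run:
```python
from h import *
np.set_printoptions(precision=4,suppress=True)
p=manip.observe()["eef_pos"]
f=lambda q:[(q[0]-147+.5)*6.667-.5,(q[1]-167+.5)*6.667-.5]
for dz in(-.014,-.038,-.074):print(dz,f(proj("scene",p+[0,0,dz])))
u,v=(350.5)/6.667-.5+147,(430.5)/6.667-.5+167
print(onz("scene",u,v,p[2]-.0735),p)
# top & scene silhouettes: dark axis of pin between collar and tip in scene
s=cv2.imread("pics/s1.png").min(2).astype(float)
for r in range(211,233):
    row=s[r,188:208];d=np.clip(100-row,0,None);d[d<25]=0
    if d.sum():print(r,round((d*np.arange(188,208)).sum()/d.sum(),2),round((d>25).sum()),end=" | ")
```

```text
-0.014 [np.float64(314.8110000402252), np.float64(276.8139634988399)]
-0.038 [np.float64(331.6045145626803), np.float64(341.49882585620776)]
-0.074 [np.float64(355.61756545488606), np.float64(433.99172778366784)]
[ 0.6077 -0.1787  0.1587] [ 0.6082 -0.1767  0.2322]
211 192.64 8 | 212 193.62 6 | 213 194.51 6 | 214 194.62 6 | 215 195.02 5 | 216 195.41 6 | 217 195.55 6 | 218 195.66 6 | 219 196.02 5 | 220 196.13 5 | 221 196.51 4 | 222 196.91 5 | 223 197.02 5 | 224 197.46 4 | 225 197.62 4 | 226 198.03 3 | 227 198.05 3 | 228 198.12 3 | 229 198.85 3 | 230 199.02 3 | 231 199.46 2 |
```

```bash
python3 -c "
from h import *
to((.473,.1635,.235),55)"
```

```text
t 5.03 turn z -2.99 shift cm [30.59 20.11 -0.28] tilt [-0.0031  0.0019] q6 0.25 F [ 0.3 -0.9 -1.8] open 17.0 grip 59
```

Emit:
arm_command:
  series: "0 0 -3 0 0 -0.3 0;0 0 0 1.8 1.2 0 0;0 0 0 3 2 0 0;0 0 0 3 2 0 0;0 0 0 3 2 0 0;0 0 0 3 2 0 0;0 0 0 3 2 0 0;0 0 0 3 2 0 0;0 0 0 3 2 0 0;0 0 0 3 1.9 0 0;0 0 0 2.8 1.5 0 0;0 0 0 1 0.5 0 0"

```text
time_s: 6.03
eef_pos: [0.473, 0.152, 0.236]
eef_rot: [[-0.821, 0.571, -0.004], [0.571, 0.821, 0.001], [0.004, -0.001, -1.0]]
wrist_force: [-1.9, 0.2, -2.7]
opening: 0.0171
grasp_force: 59.4
```

Emit:
arm_command:
  series: "0 0 0 0 0 0 0;0 0 0 0 0 0 0;0 0 0 0 0 0 0;0 0 0 0 0 0 0"

```text
time_s: 6.37
eef_pos: [0.4767, 0.1479, 0.2368]
eef_rot: [[-0.818, 0.575, -0.0], [0.575, 0.818, -0.0], [0.0, -0.0, -1.0]]
wrist_force: [0.4, -1.5, -0.6]
opening: 0.0171
grasp_force: 59.4
```

```bash
python3 -c "
from h import *
to((.473,.1635,.164),55);to((.473,.1635,.164),55)
s=grab('scene',3);p=manip.observe()['eef_pos'];u,v=map(int,proj('scene',p));print(u,v,p)
cv2.imwrite('pics/s2.png',s)
cv2.imwrite('pics/held2.png',cv2.resize(s[v-15:v+65,u-40:u+40],(600,600),interpolation=cv2.INTER_CUBIC))
"
```

```text
t 6.37 turn z -0.10 shift cm [1.2  1.07 7.28] tilt [-0.0005 -0.0002] q6 0.75 F [ 0.4 -1.5 -0.6] open 17.1 grip 59
t 6.37 turn z -0.10 shift cm [1.2  1.07 7.28] tilt [-0.0005 -0.0002] q6 0.75 F [ 0.4 -1.5 -0.6] open 17.1 grip 59
388 195 [0.47665447 0.14794693 0.23709733]
```

View pics/held2.png

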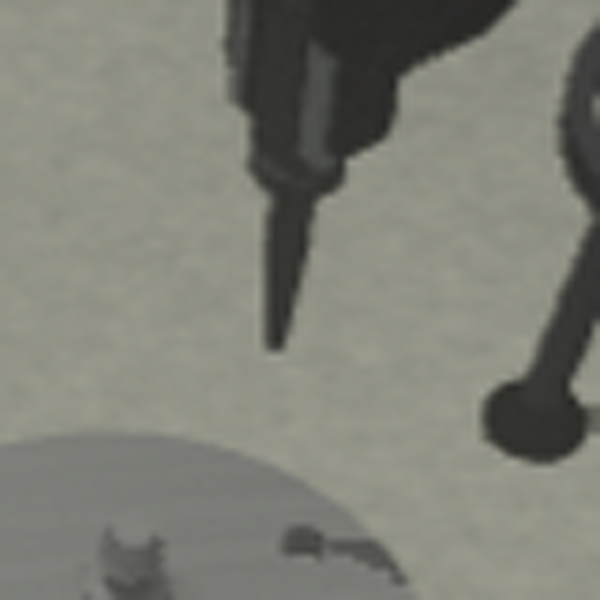

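The tip is at crop (275,348), above and to the left of the cover hole at (302,542).

```bash
python3 -c "
from h import *
p=manip.observe()['eef_pos'];print(p)
print(onz('scene',275.5/7.5-.5+348,347/7.5-.5+180,p[2]-.0735), onz('scene',302.5/7.5-.5+348,542.5/7.5-.5+180,.09))
"
```

```text
[0.47665447 0.14794693 0.23709733]
[0.47716875 0.1472385  0.16359733] [0.4711233  0.15964334 0.09      ]
```

Emit:
arm_command:
  series: "0 0 0 0.6 0.5 0 0;0 0 0 0.6 0.55 0 0;0 0 0 0 0 1.5 0;0 0 0 0 0 2.2 0;0 0 0 0 0 2 0;0 0 0 0 0 1 0;0 0 0 0 0 0 0;0 0 0 0 0 0 0;0 0 0 0 0 0 0"

```text
time_s: 7.27
eef_pos: [0.4731, 0.1647, 0.1714]
eef_rot: [[-0.819, 0.573, 0.002], [0.573, 0.819, 0.0], [-0.001, 0.001, -1.0]]
wrist_force: [-0.4, -0.3, -1.5]
opening: 0.017
grasp_force: 59.4
```

```bash
python3 -c "
from h import *
to((.4727,.1633,.164),55)
s=grab('scene',2);p=manip.observe()['eef_pos'];u,v=map(int,proj('scene',p));print(u,v,p)
cv2.imwrite('pics/held3.png',cv2.resize(s[v-5:v+45,u-25:u+25],(600,600),interpolation=cv2.INTER_CUBIC))
"
```

```text
t 7.27 turn z 0.01 shift cm [-0.05 -0.14  0.74] tilt [0.0017 0.0004] q6 0.79 F [-0.4 -0.3 -1.5] open 17.0 grip 59
394 223 [0.4733635  0.16465381 0.17168199]
```

View pics/held3.png

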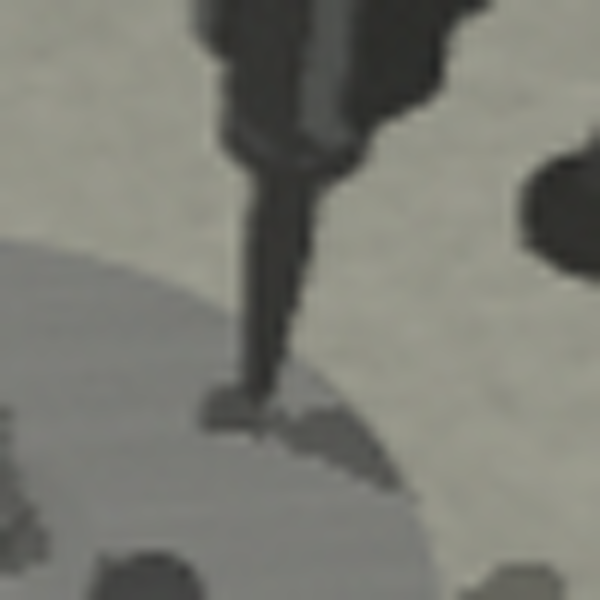

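The tip is at crop (258,392) and the hole at (235,408), so the tip sits about 5 mm clockwise of the cover hole's centre where about 2.6 mm is wanted. I'll shift back and feel downwards.

Emit:
arm_command:
  series: "0 0 0 0 -0.23 0 0;0 0 0 0 0 0.4 0;0 0 0 0 0 0.4 0;0 0 0 0 0 0.2 0;0 0 0 0 0 0.1 0;0 0 0 0 0 0 0"

```text
time_s: 7.87
eef_pos: [0.4707, 0.1624, 0.1588]
eef_rot: [[-0.819, 0.574, -0.001], [0.574, 0.819, -0.0], [0.001, -0.001, -1.0]]
wrist_force: [0.1, -0.3, -2.0]
opening: 0.0174
grasp_force: 59.4
```

The tip is in the cover hole with no contact force. Next I'll feel for the base.

Emit:
arm_command:
  series: "0 0 0 0 0 0.2 0;0 0 0 0 0 0.2 0;0 0 0 0 0 0.2 0;0 0 0 0 0 0.1 0;0 0 0 0 0 0 0;0 0 0 0 0 0 0"

```text
time_s: 8.37
eef_pos: [0.4712, 0.1627, 0.1523]
eef_rot: [[-0.819, 0.574, 0.0], [0.574, 0.819, 0.0], [-0.0, 0.001, -1.0]]
wrist_force: [1.4, 0.3, -2.5]
opening: 0.0178
grasp_force: 59.2
```

Emit:
arm_command:
  series: "0 0 0 0 0 0.15 0;0 0 0 0 0 0.15 0;0 0 0 0 0 0.15 0;0 0 0 0 0 0.15 0;0 0 0 0 0 0 0;0 0 0 0 0 0 0"

```text
time_s: 8.87
eef_pos: [0.4715, 0.1628, 0.1463]
eef_rot: [[-0.819, 0.573, 0.001], [0.573, 0.819, 0.001], [-0.0, 0.001, -1.0]]
wrist_force: [2.2, 1.7, -2.3]
opening: 0.0175
grasp_force: 59.2
```

It's in the base hole, which pushes the pin clockwise (tool +y). I'll follow that and go deeper.

Emit:
arm_command:
  series: "0 0 0 0 0.05 0.15 0;0 0 0 0 0.05 0.15 0;0 0 0 0 0 0.15 0;0 0 0 0 0 0.15 0;0 0 0 0 0 0 0;0 0 0 0 0 0 0"

```text
time_s: 9.37
eef_pos: [0.4717, 0.1633, 0.1401]
eef_rot: [[-0.819, 0.574, 0.0], [0.574, 0.819, -0.0], [-0.0, 0.0, -1.0]]
wrist_force: [2.8, 0.5, -3.0]
opening: 0.0171
grasp_force: 59.4
```

```bash
cat >> h.py <<'E'
def st():
    s=manip.observe();R=s["eef_rot"];print("F tool",np.round(R.T@s["wrist_force"],1),"pos",np.round(s["eef_pos"],4),"T tool",np.round(R.T@s["ft_torque"],2))
E
python3 -c "
from h import *
st()"
```

```text
F tool [-2.  2.  3.] pos [0.4717 0.1633 0.1401] T tool [-0.6  -0.41 -0.03]
```

Emit:
arm_command:
  series: "0 0 0 -0.05 0.05 0.15 0;0 0 0 0 0.05 0.15 0;0 0 0 0 0 0.15 0;0 0 0 0 0 0.15 0;0 0 0 0 0 0 0;0 0 0 0 0 0 0"

```text
time_s: 9.87
eef_pos: [0.4725, 0.1632, 0.1348]
eef_rot: [[-0.819, 0.574, 0.0], [0.574, 0.819, -0.001], [-0.001, -0.001, -1.0]]
wrist_force: [-0.2, -3.0, 4.5]
opening: 0.0175
grasp_force: 60.5
```

```bash
python3 -c "
from h import *
st()"
```

```text
F tool [-1.5 -2.6 -4.5] pos [0.4725 0.1632 0.1348] T tool [ 0.52 -0.24 -0.05]
```

Emit:
arm_command:
  series: "0 0 0 -0.05 0 0.15 0;0 0 0 0 0 0.15 0;0 0 0 0 0 0.15 0;0 0 0 0 0 0.15 0;0 0 0 0 0 0 0;0 0 0 0 0 0 0"

```text
time_s: 10.37
eef_pos: [0.4729, 0.1634, 0.1291]
eef_rot: [[-0.819, 0.574, 0.0], [0.574, 0.819, -0.0], [-0.0, -0.0, -1.0]]
wrist_force: [-1.1, -1.8, 6.3]
opening: 0.0177
grasp_force: 60.7
```

```bash
python3 -c "
from h import *
st()"
```

```text
F tool [-0.2 -2.1 -6.3] pos [0.4729 0.1634 0.1291] T tool [0.27 0.07 0.03]
```

Emit:
arm_command:
  series: "0 0 0 0 0 0.15 0;0 0 0 0 0 0.15 0;0 0 0 0 0 0.15 0;0 0 0 0 0 0.15 0;0 0 0 0 0 0 0;0 0 0 0 0 0 0"

```text
time_s: 10.87
eef_pos: [0.4731, 0.1637, 0.1231]
eef_rot: [[-0.819, 0.573, 0.001], [0.573, 0.819, 0.0], [-0.0, 0.001, -1.0]]
wrist_force: [-0.7, -0.7, 6.4]
opening: 0.0172
grasp_force: 60.7
```

```bash
python3 -c "
from h import *
st()"
```

```text
F tool [ 0.1 -0.9 -6.4] pos [0.4731 0.1637 0.1231] T tool [0.02 0.15 0.02]
```

Emit:
arm_command:
  series: "0 0 0 0 0 0.15 0;0 0 0 0 0 0.15 0;0 0 0 0 0 0.15 0;0 0 0 0 0 0.15 0;0 0 0 0 0 0.15 0;0 0 0 0 0 0.15 0;0 0 0 0 0 0 0;0 0 0 0 0 0 0"

```text
time_s: 11.53
eef_pos: [0.4733, 0.1641, 0.1143]
eef_rot: [[-0.819, 0.573, 0.001], [0.573, 0.819, 0.001], [-0.0, 0.002, -1.0]]
wrist_force: [-0.8, 1.4, 6.9]
opening: 0.0173
grasp_force: 60.6
```

```bash
python3 -c "
from h import *
st()"
```

```text
F tool [ 1.5  0.7 -6.9] pos [0.4733 0.1641 0.1143] T tool [-0.31  0.24 -0.01]
```

Emit:
arm_command:
  series: "0 0 0 0 0.03 0.15 0;0 0 0 0 0 0.15 0;0 0 0 0 0 0.15 0;0 0 0 0 0 0.15 0;0 0 0 0 0 0.1 0;0 0 0 0 0 0.1 0;0 0 0 0 0 0 0;0 0 0 0 0 0 0"

```text
time_s: 12.2
eef_pos: [0.4733, 0.1642, 0.1062]
eef_rot: [[-0.819, 0.573, 0.001], [0.573, 0.819, 0.001], [-0.0, 0.001, -1.0]]
wrist_force: [-0.0, 1.8, 6.8]
opening: 0.0175
grasp_force: 60.7
```

```bash
python3 -c "
from h import *
st()"
```

```text
F tool [ 1.   1.4 -6.8] pos [0.4733 0.1642 0.1062] T tool [-0.11  0.31  0.  ]
```

Emit:
arm_command:
  series: "0 0 0 0 0 0.1 0;0 0 0 0 0 0.1 0;0 0 0 0 0 0.1 0;0 0 0 0 0 0 0;0 0 0 0 0 0 0"

```text
time_s: 12.62
eef_pos: [0.4733, 0.1643, 0.1042]
eef_rot: [[-0.819, 0.573, 0.001], [0.573, 0.819, 0.001], [-0.001, 0.002, -1.0]]
wrist_force: [-3.4, -0.2, 15.2]
opening: 0.0174
grasp_force: 61.6
```

```bash
python3 -c "
from h import *
st()"
```

```text
F tool [  2.7  -2.1 -15.2] pos [0.4733 0.1643 0.1042] T tool [0.33 0.69 0.01]
```

The collar is seated: 15 N against the cover, with the TCP at 0.1042 m as predicted. I'll relax, release, and lift off.

Emit:
arm_command:
  series: "0 0 0 0 0 -0.1 0;0 0 0 0 0 0 0.5;0 0 0 0 0 0 0.5;0 0 0 0 0 0 0.5;0 0 0 0 0 0 0.5;0 0 0 0 0 -0.5 0.5;0 0 0 0 0 -2 0.5;0 0 0 0 0 -3 0.5;0 0 0 0 0 -3 0.5;0 0 0 0 0 -2 0.5;0 0 0 0 0 0 0.5"

```text
time_s: 13.53
eef_pos: [0.4757, 0.1643, 0.2132]
eef_rot: [[-0.819, 0.574, 0.008], [0.574, 0.819, 0.001], [-0.005, 0.006, -1.0]]
wrist_force: [1.0, 1.1, -0.3]
opening: 0.0424
grasp_force: 0.0
```

```bash
python3 -c "
from h import *
to((.5519,-.1535,.083),30)
s=grab('scene',1);cv2.imwrite('pics/rel.png',cv2.resize(s[200:320,300:460],(800,600),interpolation=cv2.INTER_CUBIC))"
```

```text
t 13.53 turn z 25.00 shift cm [-31.33  -9.29  13.02] tilt [0.0077 0.0014] q6 0.78 F [ 1.   1.1 -0.3] open 42.4 grip 0
```

View pics/rel.png

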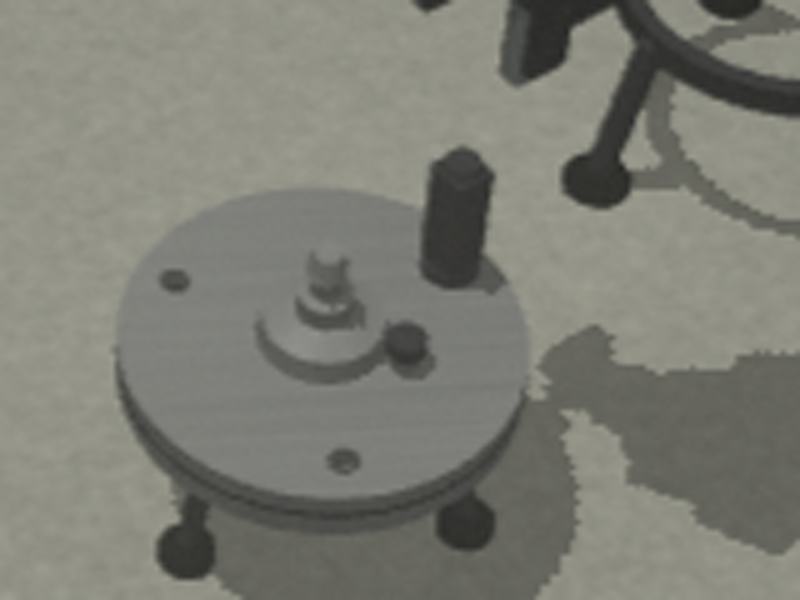

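The pin is standing home and upright at crop (455,220). The free holes are at crop (175,280) and (344,460). Next I'll fetch the middle bolt.

Emit:
arm_command:
  series: "0 0 6.25 0 0 0 0.5;0 0 6.25 0 0 0 0.5;0 0 6.25 0 0 0 0.5;0 0 6.25 0 0 0 0.5;0 0 0 -3.9 -1.16 0 0.5;0 0 0 -3.9 -1.16 0 0.5;0 0 0 -3.9 -1.16 0 0.5;0 0 0 -3.9 -1.16 0 0.5;0 0 0 -3.9 -1.16 0 0.5;0 0 0 -3.9 -1.16 0 0.5;0 0 0 -3.9 -1.16 0 0.5;0 0 0 -3.9 -1.16 0 0.5"

```text
time_s: 14.58
eef_pos: [0.5481, -0.1545, 0.2068]
eef_rot: [[-0.5, 0.866, -0.002], [0.866, 0.5, 0.001], [0.002, -0.001, -1.0]]
wrist_force: [0.6, 1.4, 0.7]
opening: 0.0427
grasp_force: 0.0
```

Emit:
arm_command:
  series: "0 0 0 0 0 0 0.5;0 0 0 0 0 0 0.5;0 0 0 0 0 0 0.5;0 0 0 0 0 0 0.5"

```text
time_s: 14.92
eef_pos: [0.5481, -0.1515, 0.2075]
eef_rot: [[-0.501, 0.865, -0.002], [0.865, 0.501, 0.001], [0.002, -0.001, -1.0]]
wrist_force: [-0.1, -0.8, -0.1]
opening: 0.0425
grasp_force: 0.0
```

```bash
python3 -c "
from h import *
to((.5519,-.1535,.083),30)
print(onz('scene',334.6,255.6,.09),onz('scene',368.3,291.6,.09))"
```

```text
t 14.92 turn z 0.06 shift cm [-0.37  0.23 12.45] tilt [-0.0017  0.0011] q6 0.64 F [-0.1 -0.8 -0.1] open 42.5 grip 0
[0.51779411 0.06350151 0.09      ] [0.58127961 0.15220176 0.09      ]
```

Emit:
arm_command:
  series: "0 0 0 -0.37 0.23 1.5 0.5;0 0 0 0 0 3 0.5;0 0 0 0 0 3 0.5;0 0 0 0 0 3 0.5;0 0 0 0 0 1.5 0.5;0 0 0 0 0 0.4 0.5;0 0 0 0 0 0 0.5;0 0 0 0 0 0 0;0 0 0 0 0 0 0;0 0 0 0 0 0 0;0 0 0 0 0 0 0;0 0 0 0 0 0 0"

```text
time_s: 15.92
eef_pos: [0.5534, -0.155, 0.0862]
eef_rot: [[-0.5, 0.866, 0.002], [0.866, 0.5, -0.001], [-0.002, 0.002, -1.0]]
wrist_force: [-3.2, 1.2, 6.8]
opening: 0.0198
grasp_force: 58.6
```

```bash
python3 -c "
from h import *
st();to((.5174,.064,.22),30)"
```

```text
F tool [ 2.6 -2.2 -6.8] pos [ 0.5534 -0.155   0.0862] T tool [ 0.32  0.46 -0.01]
t 15.92 turn z 0.01 shift cm [ 20.76   7.83 -13.38] tilt [ 0.0025 -0.0006] q6 0.63 F [-3.2  1.2  6.8] open 19.8 grip 59
```

Emit:
arm_command:
  series: "0 0 0 0 0 -1 0;0 0 0 0 0 -3 0;0 0 0 0 0 -3 0;0 0 0 0 0 -3 0;0 0 0 2 0.75 0 0;0 0 0 3.6 1.35 0 0;0 0 0 3.6 1.35 0 0;0 0 0 3.6 1.35 0 0;0 0 0 3.6 1.35 0 0;0 0 0 3 1.15 0 0;0 0 0 1.35 0.5 0 0;0 0 0 0 0 0 0"

```text
time_s: 16.92
eef_pos: [0.516, 0.067, 0.1856]
eef_rot: [[-0.504, 0.864, 0.001], [0.864, 0.504, 0.001], [0.0, 0.002, -1.0]]
wrist_force: [-0.2, 0.3, -0.7]
opening: 0.0198
grasp_force: 58.7
```

Emit:
arm_command:
  series: "0 0 0 0 0 0 0;0 0 0 0 0 0 0;0 0 0 0 0 0 0;0 0 0 0 0 0 0"

```text
time_s: 17.25
eef_pos: [0.5169, 0.0628, 0.1844]
eef_rot: [[-0.498, 0.867, 0.0], [0.867, 0.498, -0.0], [-0.0, 0.0, -1.0]]
wrist_force: [-0.0, 0.3, -0.1]
opening: 0.0195
grasp_force: 58.7
```

```bash
python3 -c "
from h import *
to((.5174,.064,.1),30)
s=grab('scene',2);p=manip.observe()['eef_pos'];u,v=map(int,proj('scene',p));print(u,v,p)
cv2.imwrite('pics/b1.png',cv2.resize(s[v-15:v+65,u-40:u+40],(600,600),interpolation=cv2.INTER_CUBIC))"
```

```text
t 17.25 turn z -0.10 shift cm [0.08 0.11 8.44] tilt [ 0.0003 -0.    ] q6 1.02 F [-0.   0.3 -0.1] open 19.5 grip 59
335 220 [0.51667098 0.06296206 0.18424437]
```

View pics/b1.png

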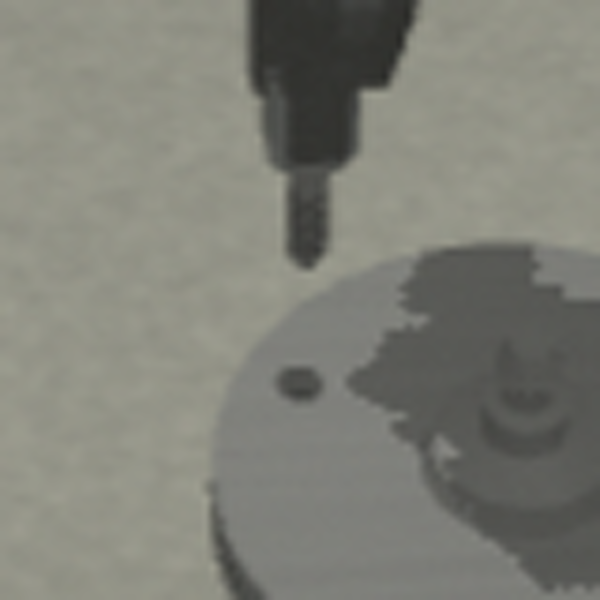

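The bolt is held upright, with its tip at crop (306,262) and the hole at (300,384).

```bash
python3 -c "
from h import *
p=manip.observe()['eef_pos'];t=onz('scene',335.4,239.1,p[2]-.0502);h=onz('scene',334.6,255.7,.09);print(p,t,h)
to(p+np.append((h-t)[:2],-.08),30)"
```

```text
[0.51667098 0.06296206 0.18424437] [0.51490804 0.06343274 0.13404437] [0.51804813 0.06359158 0.09      ]
t 17.35 turn z -0.09 shift cm [-0.14  0.28  8.  ] tilt [-0.0001  0.0001] q6 1.02 F [-0.6 -0.2 -0.3] open 20.2 grip 59
```

Emit:
arm_command:
  series: "0 0 0 -0.05 0.2 0.5 0;0 0 0 0 0 1.5 0;0 0 0 0 0 1.4 0;0 0 0 0 0 0.4 0;0 0 0 0 0 0.2 0;0 0 0 0 0 0.2 0;0 0 0 0 0 0.2 0;0 0 0 0 0 0.2 0;0 0 0 0 0 0 0;0 0 0 0 0 0 0"

```text
time_s: 18.18
eef_pos: [0.5186, 0.0645, 0.1386]
eef_rot: [[-0.5, 0.866, 0.001], [0.866, 0.5, 0.0], [-0.0, 0.001, -1.0]]
wrist_force: [0.0, -0.3, -2.0]
opening: 0.0198
grasp_force: 58.7
```

```bash
python3 -c "
from h import *
st()"
```

```text
F tool [-0.3 -0.1  2. ] pos [0.5186 0.0645 0.1386] T tool [0.02 0.03 0.03]
```

Emit:
arm_command:
  series: "0 0 0 0 0 0.2 0;0 0 0 0 0 0.2 0;0 0 0 0 0 0.2 0;0 0 0 0 0 0.2 0;0 0 0 0 0 0.2 0;0 0 0 0 0 0 0;0 0 0 0 0 0 0"

```text
time_s: 18.77
eef_pos: [0.5184, 0.0643, 0.128]
eef_rot: [[-0.5, 0.866, -0.0], [0.866, 0.5, -0.0], [-0.0, -0.0, -1.0]]
wrist_force: [1.2, -1.2, -2.1]
opening: 0.0201
grasp_force: 58.7
```

```bash
python3 -c "
from h import *
st()"
```

```text
F tool [-1.7  0.4  2.1] pos [0.5184 0.0643 0.128 ] T tool [ 0.06 -0.34 -0.04]
```

Emit:
arm_command:
  series: "0 0 0 -0.1 0 0.2 0;0 0 0 0 0 0.2 0;0 0 0 0 0 0.3 0;0 0 0 0 0 0.3 0;0 0 0 0 0 0.3 0;0 0 0 0 0 0.3 0;0 0 0 0 0 0.3 0;0 0 0 0 0 0.3 0;0 0 0 0 0 0.2 0;0 0 0 0 0 0 0;0 0 0 0 0 0 0"

```text
time_s: 19.68
eef_pos: [0.5187, 0.0636, 0.1041]
eef_rot: [[-0.5, 0.866, -0.001], [0.866, 0.5, 0.0], [0.0, -0.0, -1.0]]
wrist_force: [-1.7, 0.3, -0.6]
opening: 0.0197
grasp_force: 58.7
```

```bash
python3 -c "
from h import *
st()"
```

```text
F tool [ 1.1 -1.4  0.6] pos [0.5187 0.0636 0.1041] T tool [ 0.18  0.06 -0.03]
```

Emit:
arm_command:
  series: "0 0 0 0 0 0.15 0;0 0 0 0 0 0.15 0;0 0 0 0 0 0.1 0;0 0 0 0 0 0.1 0;0 0 0 0 0 0 0;0 0 0 0 0 0 0"

```text
time_s: 20.18
eef_pos: [0.5188, 0.0635, 0.1002]
eef_rot: [[-0.5, 0.866, 0.0], [0.866, 0.5, -0.0], [-0.0, 0.0, -1.0]]
wrist_force: [-4.4, -1.1, 6.8]
opening: 0.0199
grasp_force: 59.6
```

```bash
python3 -c "
from h import *
st()"
```

```text
F tool [ 1.3 -4.3 -6.8] pos [0.5188 0.0635 0.1002] T tool [ 0.92  0.27 -0.01]
```

Seated at 0.1002 m as predicted. I'll release and lift off.

Emit:
arm_command:
  series: "0 0 0 0 0 -0.05 0;0 0 0 0 0 0 0.45;0 0 0 0 0 0 0.45;0 0 0 0 0 0 0.45;0 0 0 0 0 0 0.45;0 0 0 0 0 -0.5 0.45;0 0 0 0 0 -2 0.45;0 0 0 0 0 -3 0.45;0 0 0 0 0 -3 0.45;0 0 0 0 0 -1 0.45;0 0 0 0 0 0 0.45;0 0 0 0 0 0 0.45"

```text
time_s: 21.18
eef_pos: [0.5193, 0.0636, 0.195]
eef_rot: [[-0.5, 0.866, 0.001], [0.866, 0.5, 0.0], [-0.001, 0.001, -1.0]]
wrist_force: [-0.3, 0.0, -0.5]
opening: 0.0382
grasp_force: 0.0
```

```bash
python3 -c "
from h import *
to((.4942,-.1282,.083),70)"
```

```text
t 21.18 turn z -40.00 shift cm [ -4.2  -18.88  11.2 ] tilt [0.0014 0.0001] q6 1.02 F [-0.3  0.  -0.5] open 38.2 grip 0
```

Emit:
arm_command:
  series: "0 0 -6.7 0 0 0 0.45;0 0 -6.7 0 0 0 0.45;0 0 -6.7 0 0 0 0.45;0 0 -6.7 0 0 0 0.45;0 0 -6.6 0 0 0 0.45;0 0 -6.6 0 0 0 0.45;0 0 0 -0.7 -3.15 0 0.45;0 0 0 -0.7 -3.15 0 0.45;0 0 0 -0.7 -3.15 0 0.45;0 0 0 -0.7 -3.15 0 0.45;0 0 0 -0.7 -3.15 0 0.45;0 0 0 -0.7 -3.1 0 0.45"

```text
time_s: 22.18
eef_pos: [0.4923, -0.1288, 0.1926]
eef_rot: [[-0.94, 0.342, -0.003], [0.342, 0.94, 0.002], [0.004, 0.0, -1.0]]
wrist_force: [0.4, 1.2, -0.0]
opening: 0.0387
grasp_force: 0.0
```

Emit:
arm_command:
  series: "0 0 0 0 0 0 0.45;0 0 0 0 0 0 0.45;0 0 0 0 0 0 0.45;0 0 0 0 0 0 0.45"

```text
time_s: 22.52
eef_pos: [0.4935, -0.1267, 0.1938]
eef_rot: [[-0.94, 0.341, -0.002], [0.341, 0.94, 0.001], [0.002, 0.001, -1.0]]
wrist_force: [0.1, 0.5, 1.0]
opening: 0.0381
grasp_force: 0.0
```

```bash
python3 -c "
from h import *
to((.4942,-.1282,.083),70)
s=grab('scene',1);cv2.imwrite('pics/b2.png',cv2.resize(s[180:320,190:430],(800,467),interpolation=cv2.INTER_CUBIC))"
```

```text
t 22.52 turn z 0.06 shift cm [-0.12 -0.11 11.08] tilt [-0.0016  0.0012] q6 -0.06 F [0.1 0.5 1. ] open 38.1 grip 0
```

View pics/b2.png

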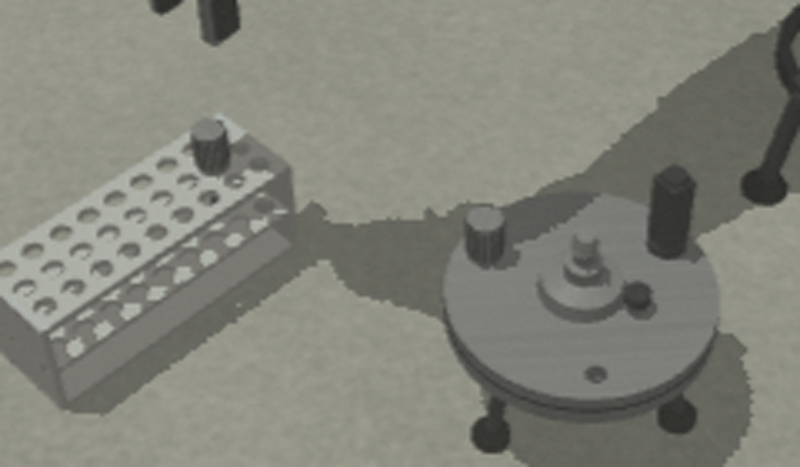

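The first bolt is seated flat at crop (486,236) and the pin is home at (670,210). The last hole is at (596,374), and the second bolt stands in the rack at (211,146). I'll grasp it.

Emit:
arm_command:
  series: "0 0 0 -0.1 -0.1 1.5 0.45;0 0 0 0 0 3 0.45;0 0 0 0 0 3 0.45;0 0 0 0 0 2.2 0.45;0 0 0 0 0 1.1 0.45;0 0 0 0 0 0.2 0.45;0 0 0 0 0 0 0.45;0 0 0 0 0 0 0;0 0 0 0 0 0 0;0 0 0 0 0 0 0;0 0 0 0 0 0 0;0 0 0 0 0 0 0"

```text
time_s: 23.57
eef_pos: [0.4956, -0.1293, 0.0861]
eef_rot: [[-0.94, 0.342, 0.003], [0.342, 0.94, -0.0], [-0.003, 0.001, -1.0]]
wrist_force: [0.3, 2.2, 6.0]
opening: 0.02
grasp_force: 59.0
```

```bash
python3 -c "
from h import *
st();to((.5815,.1522,.22),70)"
```

```text
F tool [ 0.4  2.2 -6. ] pos [ 0.4956 -0.1293  0.0861] T tool [-0.39  0.15  0.01]
t 23.57 turn z 0.01 shift cm [  1.56  29.39 -13.39] tilt [ 0.0028 -0.0003] q6 -0.06 F [0.3 2.2 6. ] open 20.0 grip 59
```

Emit:
arm_command:
  series: "0 0 0 0 0 -1 0;0 0 0 0 0 -3.5 0;0 0 0 0 0 -3.5 0;0 0 0 0 0 -3 0;0 0 0 0.1 2 0 0;0 0 0 0.2 4 0 0;0 0 0 0.2 4 0 0;0 0 0 0.2 4 0 0;0 0 0 0.2 4 0 0;0 0 0 0.2 4 0 0;0 0 0 0.2 4 0 0;0 0 0 0.2 2.8 0 0"

```text
time_s: 24.57
eef_pos: [0.5793, 0.1496, 0.1952]
eef_rot: [[-0.94, 0.34, 0.0], [0.34, 0.94, 0.0], [-0.0, 0.001, -1.0]]
wrist_force: [0.4, 0.6, -1.0]
opening: 0.02
grasp_force: 59.7
```

Emit:
arm_command:
  series: "0 0 0 0 0.5 0 0;0 0 0 0 0 0 0;0 0 0 0 0 0 0;0 0 0 0 0 0 0;0 0 0 0 0 0 0;0 0 0 0 0 0 0"

```text
time_s: 25.07
eef_pos: [0.5805, 0.1498, 0.195]
eef_rot: [[-0.939, 0.344, 0.0], [0.344, 0.939, -0.0], [-0.0, -0.0, -1.0]]
wrist_force: [-0.0, -1.3, -1.4]
opening: 0.0195
grasp_force: 59.7
```

```bash
python3 -c "
from h import *
s=grab('scene',2);p=manip.observe()['eef_pos']
to((.5815,.1522,.1),70)
# shank axis: darkest-vs-background columns around expected tip
u,v=proj('scene',p+[0,0,-.05]);print(p,u,v)
g=s.min(2).astype(int)
for r in range(int(v)-12,int(v)+6):print(r,g[r,int(u)-9:int(u)+10])"
```

```text
t 25.17 turn z -0.09 shift cm [-0.02  0.22  9.5 ] tilt [0.0002 0.    ] q6 0.47 F [-0.3 -0.7 -2. ] open 19.9 grip 60
[0.58059357 0.15016885 0.19504805] 369.30814230802264 271.6639371179524
259 [120 129 112  88  77  75  76  78  75  77  75  74  73  72  74  78  77  94
 116]
260 [106 126 131 122  99  87  85  90  76  67  71  72  74  72  91 106 105 117
 122]
261 [ 78 107 125 129 130 127 101 116  83  69  73  75  75  72 108 118 120 125
 125]
262 [ 78  79  84 100 111 113 102  95  69  67  71  73  73  65 108 119 121 122
 121]
263 [ 87  79  75  75  77  78  77  69  60  56  61  61  70  67 108 119 120 119
 121]
264 [105  86  78  77  77  77  76  73  56  57  61  64  56  65 109 119 120  96
 112]
265 [134 125 103  87  80  80  82  78  60  55  60  59  60  65 109 121 110  88
  80]
266 [136 138 137 136 124 120 127 106  70  60  58  56  57  80 112 120  95  73
  67]
267 [137 136 137 137 132 131 130  93  65  64  64  66  55  84 113 119  94  72
  68]
268 [139 136 135 135 131 130 128  90  61  62  60  57  65  95 116  95  77  58
  63]
269 [138 137 136 133 131 129 129 104  70  62  60  61  56  91  97  81  74  56
  50]
270 [139 136 136 132 132 130 127 106  75  58  63  67  73  93  83  75  74  58
  48]
271 [134 135 134 130 132 130 128 127 108  78  66  66  75  76  76  76  79  84
  61]
272 [ 90  98 107 107 115 116 115 107 104  83  75  77  79  77  77  82  87  97
  75]
273 [ 89  89  88  82  84  87  85  84  84  81  81  80  78  79  82 113 122 119
  87]
274 [ 90  88  87  87  87  85  85  85  83  81  80  81  82  84 114 122 122  97
  83]
275 [ 92  89  89  88  87  85  84  85  83  83  85  85 115 124 123 122 120  97
  85]
276 [118 104  98  99  92  89  87  93 102 103 119 124 124 124 125  99  87  87
  87]
```

Emit:
arm_command:
  series: "0 0 0 -0.1 0.12 1 0;0 0 0 0 0 1.8 0;0 0 0 0 0 1.6 0;0 0 0 0 0 0.8 0;0 0 0 0 0 0.2 0;0 0 0 0 0 0.2 0;0 0 0 0 0 0.1 0;0 0 0 0 0 0.1 0;0 0 0 0 0 0 0;0 0 0 0 0 0 0"

```text
time_s: 26.0
eef_pos: [0.5823, 0.1521, 0.1374]
eef_rot: [[-0.94, 0.342, 0.001], [0.342, 0.94, 0.0], [-0.001, 0.001, -1.0]]
wrist_force: [-1.3, -0.5, -0.6]
opening: 0.0202
grasp_force: 59.7
```

```bash
python3 -c "
from h import *
st()"
```

```text
F tool [ 1.  -0.9  0.6] pos [0.5823 0.1521 0.1374] T tool [ 0.02  0.02 -0.01]
```

Emit:
arm_command:
  series: "0 0 0 0 0 0.2 0;0 0 0 0 0 0.2 0;0 0 0 0 0 0.2 0;0 0 0 0 0 0.2 0;0 0 0 0 0 0.2 0;0 0 0 0 0 0 0;0 0 0 0 0 0 0"

```text
time_s: 26.58
eef_pos: [0.5821, 0.152, 0.1266]
eef_rot: [[-0.94, 0.342, 0.0], [0.342, 0.94, -0.0], [-0.0, -0.0, -1.0]]
wrist_force: [0.7, -0.4, -2.1]
opening: 0.0201
grasp_force: 59.7
```

```bash
python3 -c "
from h import *
st()"
```

```text
F tool [-0.8 -0.1  2.1] pos [0.5821 0.152  0.1266] T tool [-0.01 -0.29 -0.01]
```

Free through both plates. Down to just above the seat.

Emit:
arm_command:
  series: "0 0 0 0 0 0.2 0;0 0 0 0 0 0.3 0;0 0 0 0 0 0.3 0;0 0 0 0 0 0.3 0;0 0 0 0 0 0.3 0;0 0 0 0 0 0.3 0;0 0 0 0 0 0.3 0;0 0 0 0 0 0.2 0;0 0 0 0 0 0 0;0 0 0 0 0 0 0"

```text
time_s: 27.42
eef_pos: [0.5823, 0.1519, 0.1045]
eef_rot: [[-0.94, 0.342, 0.0], [0.342, 0.94, -0.0], [-0.0, -0.0, -1.0]]
wrist_force: [3.7, -3.0, -2.8]
opening: 0.02
grasp_force: 59.7
```

```bash
python3 -c "
from h import *
st()"
```

```text
F tool [-4.5 -1.5  2.8] pos [0.5823 0.1519 0.1045] T tool [ 0.21 -1.23 -0.01]
```

Emit:
arm_command:
  series: "0 0 0 -0.1 0 0.15 0;0 0 0 0 0 0.15 0;0 0 0 0 0 0.1 0;0 0 0 0 0 0.1 0;0 0 0 0 0 0 0;0 0 0 0 0 0 0"

```text
time_s: 27.92
eef_pos: [0.5829, 0.1518, 0.1001]
eef_rot: [[-0.94, 0.342, 0.0], [0.342, 0.94, 0.0], [-0.0, 0.0, -1.0]]
wrist_force: [1.9, -1.8, 4.2]
opening: 0.02
grasp_force: 60.3
```

```bash
python3 -c "
from h import *
st()"
```

```text
F tool [-2.4 -1.  -4.2] pos [0.5829 0.1518 0.1001] T tool [ 0.3  -0.6  -0.02]
```

Seated. Release and retreat.

Emit:
arm_command:
  series: "0 0 0 0 0 0.05 0;0 0 0 0 0 -0.05 0;0 0 0 0 0 0 0.45;0 0 0 0 0 0 0.45;0 0 0 0 0 0 0.45;0 0 0 0 0 0 0.45;0 0 0 0 0 -0.5 0.45;0 0 0 0 0 -2 0.45;0 0 0 0 0 -3 0.45;0 0 0 0 0 -3 0.45;0 0 0 0 0 -2 0.45;0 0 0 0 0 0 0.45"

```text
time_s: 28.92
eef_pos: [0.5854, 0.1522, 0.2105]
eef_rot: [[-0.94, 0.342, 0.008], [0.342, 0.94, 0.001], [-0.007, 0.004, -1.0]]
wrist_force: [0.6, -0.4, 0.6]
opening: 0.0383
grasp_force: 0.0
```

Emit:
arm_command:
  series: "0 0 0 0 -2 0 0.45;0 0 0 0 -3 0 0.45;0 0 0 0 -3 0 0.45;0 0 0 0 -3 0 0.45;0 0 0 0 -3 0 0.45;0 0 0 0 -2 0 0.45;0 0 0 0 0 0 0.45;0 0 0 0 0 0 0.45;0 0 0 0 0 0 0.45;0 0 0 0 0 0 0.45"

```text
time_s: 29.75
eef_pos: [0.5284, 0.0022, 0.2046]
eef_rot: [[-0.94, 0.341, -0.0], [0.341, 0.94, 0.0], [0.0, 0.0, -1.0]]
wrist_force: [0.9, 0.4, 0.5]
opening: 0.0384
grasp_force: 0.0
```

```bash
python3 -c "
from h import *
st()
s=grab('scene',1);cv2.imwrite('pics/end.png',cv2.resize(s[200:320,300:460],(800,600),interpolation=cv2.INTER_CUBIC))"
```

```text
F tool [-0.7  0.7 -0.5] pos [0.5284 0.0022 0.2046] T tool [-0.05  0.04 -0.03]
```

View pics/end.png

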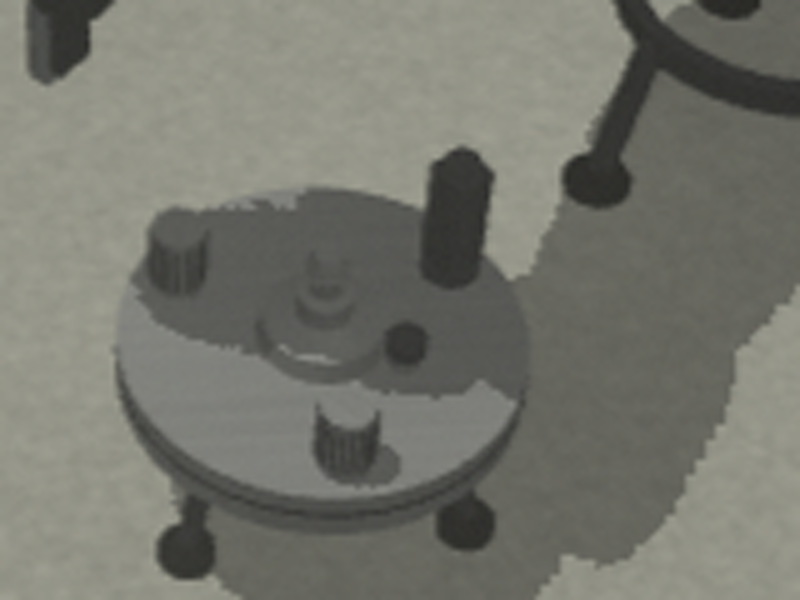

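The pin at (455,220) and the bolts at (178,252) and (347,440) all stand upright and flat on the cover, and the gripper is clear. I'll hand the job in.

```bash
python3 -c "
from bench import manip
print(manip.finish_job())"
```

```text
the job is handed in; nothing more can be done
None
```

The drift pin is fully home and both bolts look seated flat on the cover. I handed the job in at about 30 s of the 72 s allowed, and the hand-in gave no verdict; wrist readings at the checks stayed at or below about 16 N.

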